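# Seat the brass blank in the squaring jig and hold it down with the spring plunger

## Robot

A 7-joint arm with a two-finger parallel gripper is mounted at the origin on a cart in front of the work surface, level with it; the furniture and walls round the work are solid. World frame = base frame: x ahead of the robot, y to its left, z up, the work surface at z = 0. Lengths are in m, angles in rad, forces in N, time in s.
With the tool pointing down it reaches from about 0.4 to 0.875 m from the base axis. Payload 19.3 kg.
Tool frame: the origin (TCP) lies at the very end of the fingers, on their centre line; the grasp point (between the pads) lies 19 mm behind it; z points along the fingers, y is the line along which they close (so a half turn about z gives the same grasp; the last joint's range is limited). The gripper opens to 85 mm and grips with 20 to 120 N. Pads are 22 mm wide; open, the fingers measure 114 mm over their backs; the gripper's body (76 mm by 85 mm) begins 54 mm behind the grasp point. The pads swing forward as they close: fully open they stand 13 mm farther back than shut.
Start: joints at [-1.303, 0.521, -0.036, 1.599, 0.021, 1.021, -0.113], TCP at [0.207, 0.59, 0.231] pointing down, gripper open.
Joint ranges: [-2.91, 2.91], [-0.3, 2.13], [-1.5, 1.42], [0.17, 2.43], [-1.26, 4.41], [0.16, 1.93], [-2.52, 2.52]. Speed limits (rad/s): [1.89, 1.89, 2.39, 2.39, 3.01, 3.01, 3.01].

## Interface

Orientations are given as [roll, pitch, yaw] about the fixed x, y, z axes, in that order (R = Rz(yaw) Ry(pitch) Rx(roll)).
In Python, from workcell import bot gives the robot as it stands. The module is installed in compiled form; this text tells all that it offers.
- The arm moves only by the tool apply_moves, never from a script. Its arguments are lists of equal length, an entry for each row: "claw": the finger opening in m, from 0 to 0.0854; "xyz": the shift along the tool's x, y, z in m, a list of three; "twist": the turn, a rotation vector about the tool's x, y, z in rad, a list of three. A call has 1 to 20 rows; each row shifts and turns the commanded pose from where the row before left it, along the tool's axes as they then stand; what a row does not reach is not made up. A row lasts 1/10 s, in which the tool goes at most 50 mm and 8.59 degrees, less where a joint would pass 70% of its speed; a pose out of reach is approached as far as the arm can. A call with a gripper value outside its range is refused whole. The fingers move at their own pace and stop on an object; "force" is the grip in N (left out, the last holds). Time passes only in rows, so rows that do not move let the fingers close. It gives the time, the measured TCP pose, the force, the opening and the grip force at its end, in the units of the state.
- bot.observe(): the state, without advancing time (a new reading comes with each control period).
- bot.grab_frame(name): name is "scene" or "top" or "wrist"; returns a dict with "img" (400x640x3 uint8, red, green, blue), "vfov" (degrees; the focal length in pixels is half the picture's height over the tangent of half this angle, whatever the lens; pixels are square), "cx", "cy" (the principal point, pixels), "view" (4x4, takes a point from world to camera coordinates). Camera axes: x right, y up, looking along -z (the intrinsics and any distortion apply to the point x, -y, -z); pixel columns grow to the right and rows downward; lengths in m; the calibration is good to about 2 mm. A picture is of the moment at which its call begins. There is no depth.
- bot.job_done(): hands the job in; it is judged then, once.
Trained networks look in the newest picture that a camera, given by its name, has taken for a name from the list of things; names that differ only in an ending like _2 or _b are one class to them, and where a whole thing is asked for, a point or a joint stands for the part that bears it (a point fixed in the world has none). Each returns a list of dicts, best first, with "score" (0 to 1); they miss things now and then, are a little off and sometimes report something else, mostly with a low value. They report only what shows in the picture. A call takes as long as a camera call.
- bot.find_in(camera, query): "position" ([x, y, z] in m, in world coordinates, good to about 4 mm: the middle of the surface that is visible of it).
The state is a dict: "clock": time; "qpos": joint angles; "qd": joint speeds; "joint_efforts": joint torques, N m; "position": TCP position; "tool_rot": TCP orientation; "force": force on the tool from outside, world axes, zero at the start; "moment": the same for the moment, N m; "grip_width": finger opening in m; "finger_force": force on a finger pad.
Only numpy, scipy, OpenCV 4.12 (cv2) and the standard library are available. Lean on these libraries where they do the work, as an engineer would, in place of code of your own. Each camera call takes 0.05 s, during which the arm holds its last target. There are 200 camera calls.

## Task

Lay the brass blank on the dark wooden bed of the squaring jig and push it square and flush into the corner, lengthwise along the side fence and with its end against the end stop, leaving the plunger up meanwhile. Then press the spring plunger over the blank 12 mm down (of its 18 mm), so that the groove on its stem is level with the top of the sleeve, and finish while still holding it down there with the foot bearing on the blank. Do not disturb the flux pot, the steel punch or the charcoal lump.

Things in the scene. Friction and masses are not known exactly. Their poses are not given: they have to be found in the camera images.
- jig: Squaring jig fixed to the bench: dark wooden bed 170 x 150 x 10 mm, origin under its centre at bench level, bed x -85..85, y -75..75, top z 10 mm. Along its right edge a side fence (x -85..43), inner face at y = -60, facing +y; across it an end stop (y -73..20), inner face at x = 45, facing -x. Both stand 10 mm above the bed. Yaw up to 0.2 rad.
- home (a point): Point of the jig where the blank's centre lies when the blank is home in the corner, long side along the jig's x (jig x -10, y -40, z 16 mm); axes as the jig's.
- bracket_end (a point): Front end of the jig's dark steel arm, 18 mm wide, 37 to 46 mm above the bench, that runs from here along +x over the end stop to a post 66 to 80 mm from the jig's centre. 11 mm behind this end it carries the plunger's upright sleeve, diameter 22 mm, mouth 48 mm above the bench.
- plunger_top (a point): Top centre of the plunger's round black cap, diameter 32 mm, 8 mm thick, at jig x 22, y -40 mm; its top is 75 mm above the bench when up and goes straight down when pressed. A 10 mm steel stem below it, with a dark groove 12 mm above the sleeve's mouth, enters the sleeve.
- plunger (a joint): How far the plunger is pressed down, m: 0 up, 0.018 at the bottom; hold it at 0.012. A spring pushes it back up: 3 N at 0, rising 0.3 N per mm; once the foot has met the blank (after 7 mm) the foot's spring adds 2 N and 0.5 N per mm more, so 12 mm on the blank takes about 11 N.
- foot (a joint): How far the rubber foot (diameter 18 mm) under the plunger is pushed in against its own spring, m: 0 when it touches nothing, about 0.005 when the plunger is 12 mm down on the blank. With the plunger up the foot's underside is 19 mm above the bed, 7 mm above a seated blank.
- blank_center (a point): Centre (half-way up) of the loose brass blank, a plain rectangular bar 110 x 40 x 12 mm, about 0.35 kg, with a small hole near each end, which lies flat on the bench to the left of the jig. x along its length, y along its 40 mm width, z up; either end and either face may be used. A desk lamp's orange shade hangs at least 0.1 m behind it to the left, 0.25 m above the bench.
- flux_pot_mid (a point): Middle of the round lidded flux pot, diameter 53 mm, 32 mm high, loose beside the jig on its left: leave it where it stands.
- steel_punch_0_mid (a point): Middle of the small steel punch, 65 mm long, 6 mm thick, loose near the blank on its left: leave it where it lies.
- charcoal_lump_mid (a point): Middle of the charcoal lump, 36 x 58 x 32 mm, loose behind the blank: leave it where it lies.
- envelopes: Fixed stack of papers and envelopes at the back between jig and blank, an obstacle 90 mm high: a block 165 mm along its own x (-82..82) and 190 mm along its own y (-75..115), turned 0.7 rad. Origin at bench level.

How it is judged:
On the way:
1. the blank lies square and flush in the corner on the bed while the plunger is still up (x of blank_center in the frame of jig between -0.012 and -0.008 m and y of blank_center in the frame of jig between -0.042 and -0.038 m and z of blank_center in the frame of jig between 0.0145 and 0.0175 m and angle between the x axis of blank_center and the x axis of jig, either way round below 0.025 rad and value of joint plunger below 0.002 m), for 0.2 s.
At the end, for the whole second after the job is handed in: The program ends holding the plunger: it stays 10 to 14 mm down with its foot pushed in more than 2 mm by the blank, and the blank lies flat on the bed, its centre within 2 mm of the home position both ways and square to the fences within 0.025 rad (x of blank_center in the frame of jig between -0.012 and -0.008 m and y of blank_center in the frame of jig between -0.042 and -0.038 m and z of blank_center in the frame of jig between 0.0145 and 0.0175 m and angle between the x axis of blank_center and the x axis of jig, either way round below 0.025 rad and value of joint plunger between 0.01 and 0.014 m and value of joint foot above 0.002 m); the arm keeps its last pose, push and grip.
It fails at once if the flux pot, the steel punch or the charcoal lump is moved by more than 20 mm (distance of any of flux_pot_mid, steel_punch_0_mid, charcoal_lump_mid from where it was at the start of the episode above 0.02 m).
It also fails if it takes over 64 s, if anything falls off the work surface, if the arm or the gripper's body presses on something with over 40 N, if the wrist force passes 120 N, or if a joint passes its speed limit or range.

## Working session

There is one attempt and no reset: what is moved stays moved. The work goes in short steps, Python scripts to look and compute and a tool call to move; the robot and the scene stay as the last step left them, time stands still between calls to the robot, and variables do not carry over. Pictures are saved under pics/ and viewed, at most 10 in all, crops included, and the job is handed in when it is done.

Besides the shell and the picture viewer there is one more tool, called after "Request:" as name(argument=value, ...) on one line, values as JSON. apply_moves: Moves the arm, as the interface text tells. Its arguments: {"type":"object","properties":{"claw":{"type":"array"},"xyz":{"type":"array"},"twist":{"type":"array"},"force":{"type":"number"}},"required":["claw","xyz","twist"]}

```bash
mkdir -p pics
cat > h.py <<'E'
import numpy as np, cv2
from workcell import bot
def grab(n,fn=None):
    f=bot.grab_frame(n)
    if fn: cv2.imwrite('pics/'+fn,f['img'][:,:,::-1])
    return f
def par(f):
    F=200/np.tan(np.radians(f['vfov'])/2); return F,f['cx'],f['cy'],np.array(f['view'])
def proj(f,p):
    F,cx,cy,V=par(f); c=V[:3,:3]@np.array(p)+V[:3,3]
    return np.array([cx+F*c[0]/-c[2], cy-F*c[1]/-c[2]])
def ray(f,u,v,z):
    F,cx,cy,V=par(f); R=V[:3,:3]; o=-R.T@V[:3,3]
    d=R.T@np.array([(u-cx)/F,-(v-cy)/F,-1]); return o+d*(z-o[2])/d[2]
E
python3 - <<'E'
from h import *
np.set_printoptions(precision=4,suppress=True)
s=bot.observe(); print(s['position'],s['tool_rot'],s['clock'])
for c in ['top','scene']:
    f=grab(c,c+'0.png'); print(c,[k for k in f if k!='img'],f['vfov'],f['cx'],f['cy'])
    V=np.array(f['view']);print(-V[:3,:3].T@V[:3,3])
    for q in ['jig','home','bracket_end','plunger_top','blank_center','flux_pot_mid','steel_punch_0_mid','charcoal_lump_mid','envelopes']:
        r=bot.find_in(c,q); print(q,[(np.array(x['position']),round(x['score'],2),proj(f,x['position']).round()) for x in r[:2]])
E
```

```text
[0.2071 0.5894 0.2307] [-3.1405  0.0001  2.8038] 0.0
top ['vfov', 'cx', 'cy', 'view'] 47.031315263099486 318.98583441255306 195.2773780708341
[0.3845 0.1221 1.102 ]
jig [(array([ 0.5638, -0.1157,  0.0105]), 0.88, array([429., 211.]))]
home [(array([ 0.5635, -0.1204,  0.0109]), 0.89, array([431., 212.])), (array([0.6758, 0.267 , 0.0253]), 0.4, array([270., 161.]))]
bracket_end [(array([ 0.5649, -0.1152,  0.0102]), 0.56, array([428., 211.])), (array([ 0.5971, -0.0069,  0.0322]), 0.52, array([384., 195.]))]
plunger_top [(array([ 0.5852, -0.1563,  0.0761]), 0.62, array([453., 198.]))]
blank_center [(array([0.5344, 0.2918, 0.0117]), 0.72, array([258., 220.]))]
flux_pot_mid [(array([ 0.5951, -0.0053,  0.0281]), 0.76, array([383., 196.])), (array([ 0.5876, -0.1573,  0.0751]), 0.68, array([453., 197.]))]
steel_punch_0_mid [(array([0.5791, 0.3771, 0.0043]), 0.59, array([225., 201.])), (array([ 0.5651, -0.118 ,  0.0103]), 0.21, array([430., 211.]))]
charcoal_lump_mid [(array([0.6733, 0.2679, 0.0222]), 0.56, array([270., 163.]))]
envelopes []
scene ['vfov', 'cx', 'cy', 'view'] 50.441133610895584 312.9963315122348 202.29977866688185
[-0.0002 -0.5371  0.4994]
jig [(array([ 0.5584, -0.1368,  0.0093]), 0.86, array([384., 291.]))]
home [(array([ 0.5614, -0.1357,  0.008 ]), 0.88, array([384., 291.]))]
bracket_end [(array([ 0.5634, -0.1412,  0.0104]), 0.72, array([387., 291.]))]
plunger_top [(array([ 0.5849, -0.1565,  0.0762]), 0.54, array([405., 261.])), (array([0.6712, 0.255 , 0.0185]), 0.23, array([298., 204.]))]
blank_center [(array([0.5297, 0.2771, 0.0127]), 0.69, array([249., 218.]))]
flux_pot_mid [(array([ 0.586 , -0.0194,  0.0308]), 0.62, array([350., 252.]))]
steel_punch_0_mid [(array([ 0.5842, -0.1567,  0.0714]), 0.67, array([404., 263.])), (array([ 0.5599, -0.1383,  0.0087]), 0.19, array([385., 291.]))]
charcoal_lump_mid [(array([0.6674, 0.2524, 0.0198]), 0.63, array([297., 205.]))]
envelopes []
```

View top.

Run:
```python
import cv2
a=cv2.imread('pics/top0.png')
cv2.imwrite('pics/top0c.png',cv2.resize(a[120:320,180:500],(800,500),interpolation=cv2.INTER_CUBIC))
```

```text
(no output)
```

View pics/top0c.png

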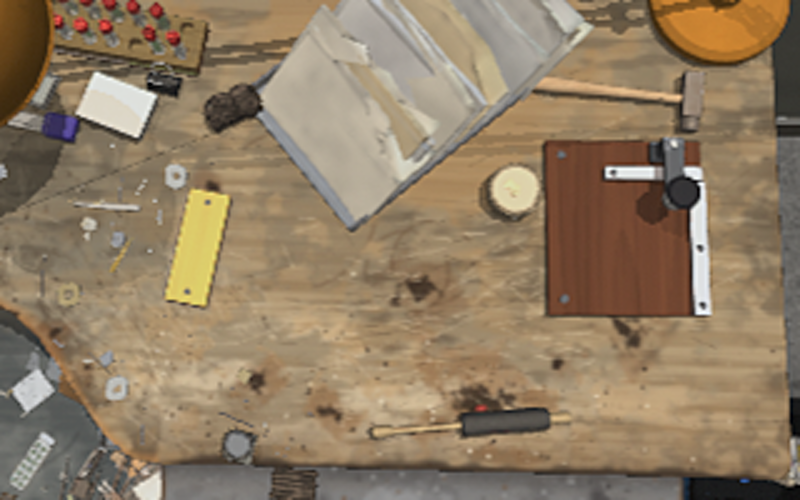

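View pics/scene0.png

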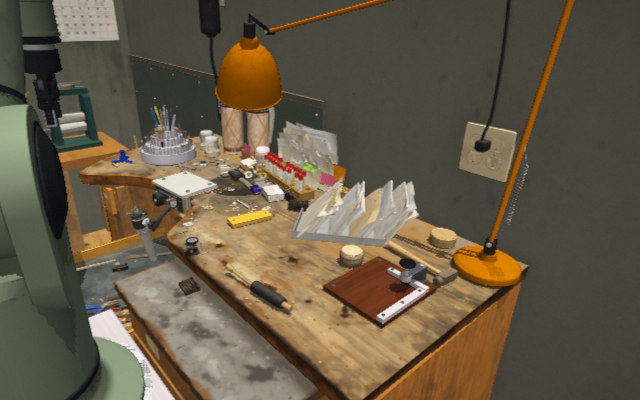

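```bash
cat > seg.py <<'E'
from h import *
def blank(f,z,roi=None):
    hsv=cv2.cvtColor(f['img'],cv2.COLOR_RGB2HSV)
    m=cv2.inRange(hsv,(22,110,120),(34,255,255))
    m=cv2.morphologyEx(m,cv2.MORPH_CLOSE,np.ones((5,5)))
    if roi: k=np.zeros_like(m); k[roi[1]:roi[3],roi[0]:roi[2]]=1; m=m*k
    cs,_=cv2.findContours(m,cv2.RETR_EXTERNAL,cv2.CHAIN_APPROX_NONE)
    c=max(cs,key=cv2.contourArea); 
    P=np.array([ray(f,u,v,z)[:2] for u,v in c[:,0]],np.float32)
    return cv2.minAreaRect(P),c
E
python3 - <<'E'
from seg import *
np.set_printoptions(precision=4,suppress=True)
for n,r in(('top',(230,180,290,260)),('scene',(220,200,280,235))):
    f=grab(n); b,c=blank(f,.012,r); print(n,b,cv2.boundingRect(c))
    P=cv2.boxPoints(b); print(P)
    if n=='top':
        hsv=cv2.cvtColor(f['img'],cv2.COLOR_RGB2HSV)
        print(hsv[220,410],hsv[235,440])
        m=cv2.inRange(hsv,(0,100,40),(14,255,150)); k=np.zeros_like(m);k[165:260,390:475]=1; m*=k
        c=max(cv2.findContours(m,0,1)[0],key=cv2.contourArea); print(cv2.boundingRect(c))
        cr=lambda x,y:(180+x/2.5,120+y/2.5)
        for nm,p,z in (('farL',(545,143),.01),('nearL',(548,317),.01),('nearR',(692,315),.01),('stopL',(604,166),.02),('stopInnerL',(604,180),.02),('fenceNearOut',(711,315),.02),('fenceNearIn',(695,315),.02),('cap',(683,193),.075),('envcorner',(352,230),0.0),('lamp',(25,60),.25),('lampr',(53,60),.25),('lampb',(25,122),.25)):
            print(nm,ray(f,*cr(*p),z))
E
```

```text
top ((0.5386238694190979, 0.290628582239151), (0.040334079414606094, 0.11002754420042038), 80.16255950927734) (246, 196, 26, 46)
[[0.481  0.2802]
 [0.5894 0.2614]
 [0.5963 0.3011]
 [0.4879 0.3199]]
[ 10 144 103] [ 10 143 114]
(398, 176, 59, 71)
farL [ 0.6466 -0.0435  0.01  ]
nearL [ 0.4778 -0.0449  0.01  ]
nearR [ 0.4829 -0.1803  0.01  ]
stopL [ 0.6227 -0.0982  0.02  ]
stopInnerL [ 0.609  -0.0979  0.02  ]
fenceNearOut [ 0.4824 -0.1951  0.02  ]
fenceNearIn [ 0.482  -0.1803  0.02  ]
cap [ 0.5871 -0.1577  0.075 ]
envcorner [0.5585 0.1424 0.    ]
lamp [0.647 0.395 0.25 ]
lampr [0.6474 0.3731 0.25  ]
lampb [0.5974 0.3911 0.25  ]
scene ((0.5345858335494995, 0.28757286071777344), (0.038282331079244614, 0.1137399971485138), 80.05193328857422) (228, 210, 43, 14)
[[0.4753 0.2785]
 [0.5873 0.2589]
 [0.5939 0.2966]
 [0.4819 0.3163]]
```

```bash
cat >> h.py <<'E'
from scipy.spatial.transform import Rotation as Ro
def plan(xyz,yaw):
    s=bot.observe(); R=Ro.from_euler('xyz',s['tool_rot']); T=Ro.from_euler('xyz',[np.pi,0,yaw])
    print('pos',np.round(s['position'],4),'rot',np.round(s['tool_rot'],4),'F',np.round(s['force'],1),'grip',round(s['grip_width'],4),s['finger_force'],'t',s['clock'])
    print('twist first',(R.inv()*T).as_rotvec().round(4)); d=np.array(xyz)-s['position']
    print('shift in new tool',T.inv().apply(d).round(4),'in old tool',R.inv().apply(d).round(4))
E
python3 - <<'E'
from seg import *
np.set_printoptions(precision=4,suppress=True)
f=grab('top'); hsv=cv2.cvtColor(f['img'],cv2.COLOR_RGB2HSV)
m=cv2.inRange(hsv,(0,100,40),(14,255,150)); k=np.zeros_like(m);k[165:260,390:475]=1; m*=k
# left edge & near edge
L=[];N=[]
for v in range(185,242):
    u=np.flatnonzero(m[v]); L.append(ray(f,u[0],v+0.5,.01)[:2])
for u in range(402,452):
    v=np.flatnonzero(m[:,u]); N.append(ray(f,u+0.5,v[-1]+1,.01)[:2])
L=np.array(L);N=np.array(N)
pl=np.polyfit(L[:,0],L[:,1],1); pn=np.polyfit(N[:,1],N[:,0],1)
print('yawL',np.arctan(pl[0]),'res',np.std(L[:,1]-np.polyval(pl,L[:,0])),'yawN',-np.arctan(pn[0]),np.std(N[:,0]-np.polyval(pn,N[:,1])))
y=np.polyval(pl,.49)
A=np.array([[1,-pn[0]],[-pl[0],1]]); cor=np.linalg.solve(A,[pn[1],pl[1]]); print('corner(-85,75)',cor)
for w in (np.arctan(pl[0]),-np.arctan(pn[0])):
    R=np.array([[np.cos(w),-np.sin(w)],[np.sin(w),np.cos(w)]]); o=cor-R@[-.085,.075]; print('o',o,'home',o+R@[-.01,-.04],'cap',o+R@[.022,-.04])
plan([.5168,.2944,.15],2.97)
E
```

```text
yawL 0.0172601983369614 res 0.000624158293298144 yawN 0.012535499563183075 0.003228440545758242
corner(-85,75) [ 0.4795 -0.0453]
o [ 0.5658 -0.1189] home [ 0.5565 -0.159 ] cap [ 0.5885 -0.1585]
o [ 0.5654 -0.1193] home [ 0.556  -0.1594] cap [ 0.5879 -0.159 ]
pos [0.2072 0.5897 0.2313] rot [ 3.1416 -0.      2.8037] F [-1.1  0.7  0.5] grip 0.0856 0.0 t 1.15
twist first [ 0.     -0.     -0.1663]
shift in new tool [-0.3555 -0.2381  0.0813] in old tool [-0.39   -0.176   0.0813]
```

Request:
apply_moves(claw=[0.07,0.07,0.07,0.07,0.07,0.07,0.07,0.07,0.07,0.07,0.07,0.07,0.07,0.07,0.07,0.07,0.07,0.07], xyz=[[0,0,0],[0,0,0],[-0.0254,-0.017,0.0058],[-0.0254,-0.017,0.0058],[-0.0254,-0.017,0.0058],[-0.0254,-0.017,0.0058],[-0.0254,-0.017,0.0058],[-0.0254,-0.017,0.0058],[-0.0254,-0.017,0.0058],[-0.0254,-0.017,0.0058],[-0.0254,-0.017,0.0058],[-0.0254,-0.017,0.0058],[-0.0254,-0.017,0.0058],[-0.0254,-0.017,0.0058],[-0.0254,-0.017,0.0058],[-0.0254,-0.017,0.0058],[0,0,0],[0,0,0]], twist=[[0,0,-0.083],[0,0,-0.083],[0,0,0],[0,0,0],[0,0,0],[0,0,0],[0,0,0],[0,0,0],[0,0,0],[0,0,0],[0,0,0],[0,0,0],[0,0,0],[0,0,0],[0,0,0],[0,0,0],[0,0,0],[0,0,0]], force=60)

```text
clock: 2.95
position: [0.517, 0.294, 0.1499]
tool_rot: [-3.141, -0.0, 2.969]
force: [0.3, 0.7, 0.6]
grip_width: 0.07
finger_force: 0.0
```

Run:
```python
from seg import *
f=grab('wrist','w1.png'); 
try: print(blank(f,.012)[0])
except Exception as e: print(e)
plan([.5168,.2944,.0],2.97)
```

```text
((0.5505764484405518, 0.2895711064338684), (0.03946901485323906, 0.08141376078128815), 79.29915618896484)
pos [0.5165 0.2948 0.1501] rot [ 3.1414e+00 -3.0000e-04  2.9700e+00] F [-0.4  1.1 -0.3] grip 0.0699 0.0 t 3.0
twist first [ 0.0002 -0.0003 -0.    ]
shift in new tool [-0.0004 -0.0003  0.1501] in old tool [-0.0004 -0.0004  0.1501]
```

View pics/w1.png

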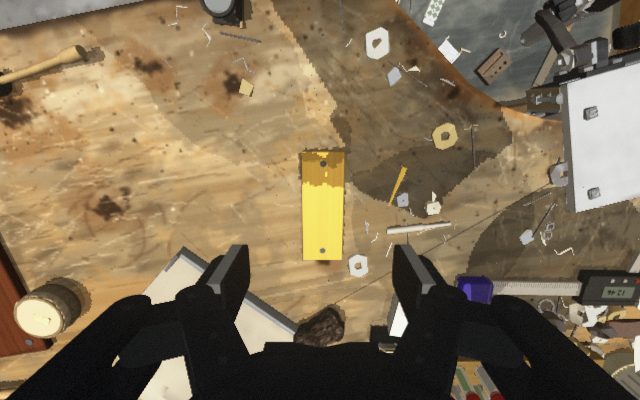

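Request:
apply_moves(claw=[0.07,0.07,0.07,0.07,0.07,0.07,0.07,0.07,0.07,0.045,0.035,0.03,0.03,0.03,0.03,0.03,0.03], xyz=[[0,0,0.025],[0,0,0.025],[0,0,0.025],[0,0,0.025],[0,0,0.025],[0,0,0.016],[0,0,0.004],[0,0,0.004],[0,0,0],[0,0,0],[0,0,0],[0,0,0],[0,0,0],[0,0,0],[0,0,0],[0,0,0],[0,0,0]], twist=[[0,0,0],[0,0,0],[0,0,0],[0,0,0],[0,0,0],[0,0,0],[0,0,0],[0,0,0],[0,0,0],[0,0,0],[0,0,0],[0,0,0],[0,0,0],[0,0,0],[0,0,0],[0,0,0],[0,0,0]], force=60)

```text
clock: 4.7
position: [0.5173, 0.2946, 0.0021]
tool_rot: [3.141, 0.001, 2.97]
force: [-3.0, -1.2, 10.9]
grip_width: 0.0388
finger_force: 59.7
```

Request:
apply_moves(claw=[0.03,0.03,0.03,0.03,0.03,0.03,0.03,0.03], xyz=[[0,0,-0.006],[0,0,-0.015],[0,0,-0.025],[0,0,-0.025],[0,0,-0.025],[0,0,-0.025],[0,0,-0.02],[0,0,0]], twist=[[0,0,0],[0,0,0],[0,0,0],[0,0,0],[0,0,0],[0,0,0],[0,0,0],[0,0,0]], force=80)

```text
clock: 5.5
position: [0.518, 0.295, 0.1455]
tool_rot: [3.138, 0.003, 2.969]
force: [-0.3, -0.4, -4.2]
grip_width: 0.0374
finger_force: 81.0
```

Run:
```python
from seg import *
f=grab('wrist','w2.png'); s=bot.observe(); print(s['position'],s['grip_width'])
plan([.4939,-.1382,.143],3.158)
```

```text
[0.51727712 0.29457401 0.14367939] 0.03767360164667128
pos [0.5173 0.2946 0.1437] rot [3.1399e+00 1.8000e-03 2.9696e+00] F [-0.9 -1.2 -4.2] grip 0.0377 80.97366213798523 t 5.55
twist first [ 0.0015  0.002  -0.1884]
shift in new tool [ 0.0305 -0.4323  0.0007] in old tool [-0.051  -0.4304  0.    ]
```

View pics/w2.png

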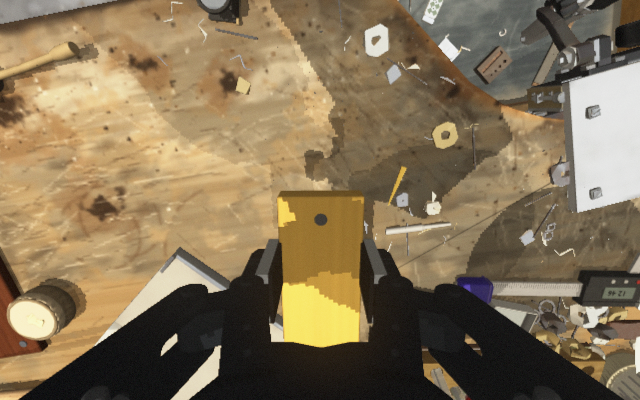

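Request:
apply_moves(claw=[0.03,0.03,0.03,0.03,0.03,0.03,0.03,0.03,0.03,0.03,0.03,0.03,0.03,0.03,0.03,0.03,0.03,0.03,0.03,0.03], xyz=[[0,0,0],[0,0,0],[0.0019,-0.027,0],[0.0019,-0.027,0],[0.0019,-0.027,0],[0.0019,-0.027,0],[0.0019,-0.027,0],[0.0019,-0.027,0],[0.0019,-0.027,0],[0.0019,-0.027,0],[0.0019,-0.027,0],[0.0019,-0.027,0],[0.0019,-0.027,0],[0.0019,-0.027,0],[0.0019,-0.027,0],[0.0019,-0.027,0],[0.0019,-0.027,0],[0.0019,-0.027,0],[0,0,0],[0,0,0]], twist=[[0,0,-0.094],[0,0,-0.094],[0,0,0],[0,0,0],[0,0,0],[0,0,0],[0,0,0],[0,0,0],[0,0,0],[0,0,0],[0,0,0],[0,0,0],[0,0,0],[0,0,0],[0,0,0],[0,0,0],[0,0,0],[0,0,0],[0,0,0],[0,0,0]])

```text
clock: 7.55
position: [0.4927, -0.1383, 0.1413]
tool_rot: [3.141, -0.001, -3.127]
force: [-1.0, 0.3, -3.5]
grip_width: 0.0376
finger_force: 81.2
```

Run:
```python
from seg import *
np.set_printoptions(precision=4,suppress=True)
f=grab('top','t2.png'); b,c=blank(f,.155,(380,150,500,330)); print(b); print(cv2.boxPoints(b))
plan([.4939,-.1382,.03],3.158)
a=cv2.imread('pics/t2.png')
cv2.imwrite('pics/t2c.png',cv2.resize(a[150:300,370:510],(700,750)[::1],interpolation=cv2.INTER_CUBIC)[:600])
```

```text
((0.5433200597763062, -0.13658390939235687), (0.0483243465423584, 0.03990400582551956), 1.2282085418701172)
[[ 0.5187 -0.1172]
 [ 0.5196 -0.157 ]
 [ 0.5679 -0.156 ]
 [ 0.567  -0.1161]]
pos [ 0.4929 -0.1375  0.1415] rot [ 3.141  -0.0012 -3.1253] F [ 0.7 -0.8 -3.2] grip 0.037 81.2044107913971 t 7.6
twist first [ 0.0006 -0.0012 -0.0002]
shift in new tool [-0.0009 -0.0007  0.1115] in old tool [-0.0011 -0.0007  0.1115]
```

View pics/t2c.png

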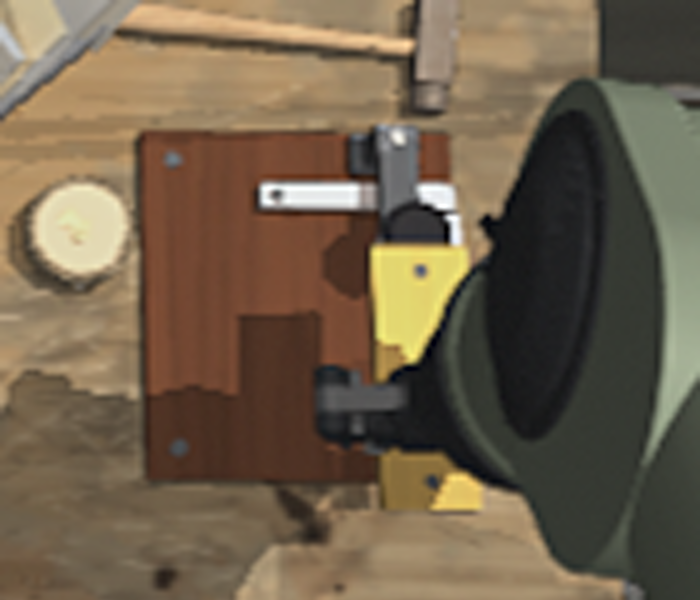

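Request:
apply_moves(claw=[0.03,0.03,0.03,0.03,0.03,0.03,0.03,0.03,0.03], xyz=[[0.009,0.003,0],[0,0,0.02],[0,0,0.025],[0,0,0.025],[0,0,0.025],[0,0,0.02],[0,0,0.008],[0,0,0.004],[0,0,0]], twist=[[0,0,0],[0,0,0],[0,0,0],[0,0,0],[0,0,0],[0,0,0],[0,0,0],[0,0,0],[0,0,0]])

```text
clock: 8.5
position: [0.4843, -0.1349, 0.0153]
tool_rot: [3.142, -0.0, -3.125]
force: [-0.5, -0.7, -3.9]
grip_width: 0.0377
finger_force: 81.2
```

Run:
```python
from seg import *
np.set_printoptions(precision=4,suppress=True)
f=grab('scene','s3.png'); plan([.4939,-.1382,.012],3.158)
g=grab('wrist','w3.png')
a=cv2.resize(f['img'][230:330,310:470],(640,400),interpolation=cv2.INTER_CUBIC)
b=cv2.resize(g['img'][150:,:],(640,250))[:200]
cv2.imwrite('pics/m3.png',np.vstack([a,b])[:,:,::-1])
```

```text
pos [ 0.4846 -0.1351  0.0157] rot [-3.1415  0.0007 -3.1252] F [ 1.7 -0.8 -3.5] grip 0.0375 81.1909818649292 t 8.55
twist first [-0.0001  0.0007 -0.    ]
shift in new tool [-0.0092 -0.0033  0.0037] in old tool [-0.0092 -0.0033  0.0037]
```

View pics/m3.png

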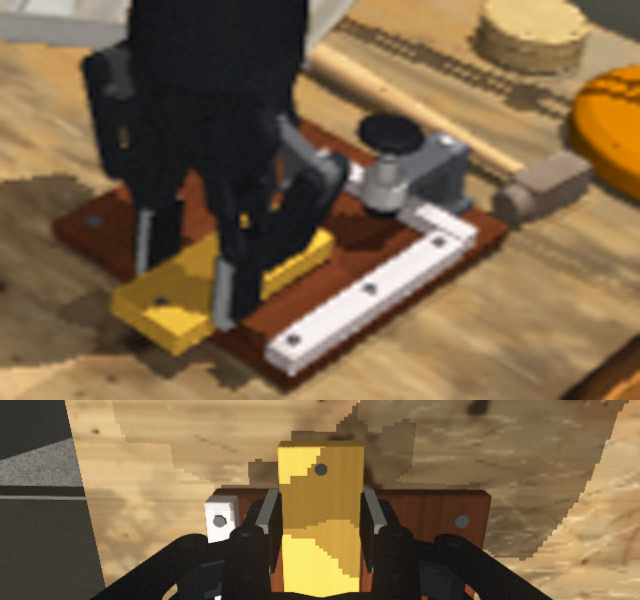

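Request:
apply_moves(claw=[0.03,0.03,0.03,0.03,0.03,0.03,0.03,0.03], xyz=[[0,0,0.0025],[-0.01,0,0],[-0.01,0,0],[-0.01,0,0],[-0.008,0,0],[-0.004,0,0],[0,0,0],[0,0,0]], twist=[[0,0,0],[0,0,0],[0,0,0],[0,0,0],[0,0,0],[0,0,0],[0,0,0],[0,0,0]])

```text
clock: 9.4
position: [0.5261, -0.1346, 0.0126]
tool_rot: [-3.142, -0.0, -3.125]
force: [0.8, -0.5, -2.3]
grip_width: 0.0378
finger_force: 81.3
```

Request:
apply_moves(claw=[0.03,0.03,0.03,0.03,0.03,0.03], xyz=[[-0.002,0,0],[-0.002,0,0],[-0.0015,0,0],[-0.0015,0,0],[0,0,0],[0,0,0]], twist=[[0,0,0],[0,0,0],[0,0,0],[0,0,0],[0,0,0],[0,0,0]])

```text
clock: 10.0
position: [0.5334, -0.1344, 0.0126]
tool_rot: [-3.142, 0.0, -3.125]
force: [-0.0, 1.1, -3.3]
grip_width: 0.0373
finger_force: 81.3
```

Request:
apply_moves(claw=[0.03,0.03,0.03,0.03], xyz=[[-0.001,0,0],[-0.001,0,0],[0,0,0],[0,0,0]], twist=[[0,0,0],[0,0,0],[0,0,0],[0,0,0]])

```text
clock: 10.4
position: [0.5354, -0.1344, 0.0126]
tool_rot: [-3.142, 0.0, -3.125]
force: [0.4, 0.3, -3.0]
grip_width: 0.0372
finger_force: 81.3
```

Request:
apply_moves(claw=[0.03,0.03,0.03,0.03], xyz=[[-0.001,0,0],[-0.001,0,0],[0,0,0],[0,0,0]], twist=[[0,0,0],[0,0,0],[0,0,0],[0,0,0]])

```text
clock: 10.8
position: [0.5355, -0.1344, 0.0123]
tool_rot: [3.141, -0.004, -3.126]
force: [-10.6, 1.1, 3.6]
grip_width: 0.0374
finger_force: 82.1
```

Request:
apply_moves(claw=[0.03,0.05,0.05,0.05,0.05,0.05,0.05,0.03,0.01,0.0,0.0,0.0,0.0,0.0], xyz=[[0.002,0,0.0008],[0,0,0],[0,0,0],[0,0,0],[0,0,-0.01],[0,0,-0.015],[0,0,-0.015],[-0.007,0.014,0],[-0.007,0.014,0],[-0.007,0.015,0],[0,0.003,0],[0,0,0],[0,0,0],[0,0,0]], twist=[[0,0,0],[0,0,0],[0,0,0],[0,0,0],[0,0,0],[0,0,0],[0,0,0],[0,0,0],[0,0,0],[0,0,0],[0,0,0],[0,0,0],[0,0,0],[0,0,0]])

```text
clock: 12.2
position: [0.5553, -0.0887, 0.0516]
tool_rot: [-3.141, -0.001, -3.126]
force: [-0.2, -0.2, -0.1]
grip_width: -0.0
finger_force: 0.0
```

Run:
```python
from seg import *
np.set_printoptions(precision=4,suppress=True)
f=grab('scene'); plan([.555,-.09,.013],3.158)
t=grab('top')
a=cv2.resize(f['img'][230:330,310:470],(640,400),interpolation=cv2.INTER_CUBIC)
b=cv2.resize(t['img'][165:255,395:475],(178,200))
w=grab('wrist'); b2=cv2.resize(w['img'],(320,200)); b=np.hstack([b,b2,np.zeros((200,142,3),np.uint8)])
cv2.imwrite('pics/m4.png',np.vstack([a,b])[:,:,::-1])
```

```text
pos [ 0.5554 -0.0887  0.0517] rot [-3.1413 -0.0003 -3.1262] F [-0.1 -0.3 -0. ] grip 0.0 0.0 t 12.25
twist first [-0.0003 -0.0003 -0.001 ]
shift in new tool [ 0.0004 -0.0013  0.0387] in old tool [ 0.0004 -0.0013  0.0387]
```

View pics/m4.png

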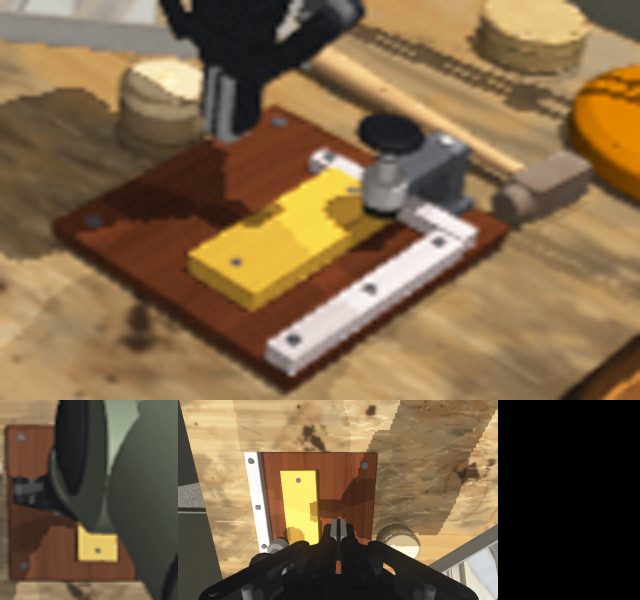

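Request:
apply_moves(claw=[0.0,0.0,0.0,0.0,0.0,0.0,0.0,0.0,0.0,0.0,0.0], xyz=[[0,0,0.015],[0,0,0.015],[0,0,0.008],[0,-0.006,0],[0,-0.006,0],[0,-0.005,0],[0,-0.005,0],[0,-0.005,0],[0,-0.004,0],[0,0,0],[0,0,0]], twist=[[0,0,0],[0,0,0],[0,0,0],[0,0,0],[0,0,0],[0,0,0],[0,0,0],[0,0,0],[0,0,0],[0,0,0],[0,0,0]])

```text
clock: 13.45
position: [0.5561, -0.1192, 0.0139]
tool_rot: [-3.141, 0.0, -3.126]
force: [-0.1, 0.6, -0.1]
grip_width: -0.0
finger_force: 0.0
```

Request:
apply_moves(claw=[0.0,0.0,0.0,0.0], xyz=[[0,-0.002,0],[0,-0.002,0],[0,-0.001,0],[0,0,0]], twist=[[0,0,0],[0,0,0],[0,0,0],[0,0,0]])

```text
clock: 13.85
position: [0.5562, -0.1242, 0.0138]
tool_rot: [-3.142, -0.0, -3.126]
force: [-0.2, 0.4, 0.2]
grip_width: -0.0001
finger_force: 0.4
```

Request:
apply_moves(claw=[0.0,0.0,0.0], xyz=[[0,-0.001,0],[0,-0.001,0],[0,0,0]], twist=[[0,0,0],[0,0,0],[0,0,0]])

```text
clock: 14.15
position: [0.5563, -0.126, 0.0138]
tool_rot: [3.141, 0.0, -3.125]
force: [0.5, 1.5, -0.7]
grip_width: 0.0003
finger_force: 0.9
```

Run:
```python
from seg import *
f=grab('scene'); plan([.555,-.125,.013],3.158)
a=cv2.resize(f['img'][240:320,330:450],(780,520),interpolation=cv2.INTER_CUBIC)
cv2.imwrite('pics/m5.png',a[:,:,::-1])
```

```text
pos [ 0.5563 -0.126   0.0138] rot [ 3.1415e+00  2.0000e-04 -3.1254e+00] F [-0.5  2.5 -0.1] grip -0.0001 0.8866143459454179 t 14.2
twist first [ 0.0001  0.0002 -0.0002]
shift in new tool [0.0013 0.001  0.0008] in old tool [0.0013 0.001  0.0008]
```

View pics/m5.png

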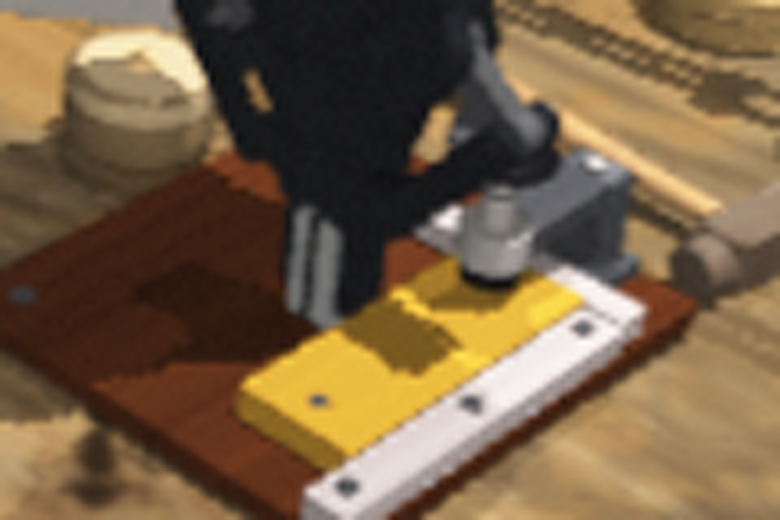

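Request:
apply_moves(claw=[0.0,0.0,0.0], xyz=[[0,-0.001,0],[0,-0.001,0],[0,0,0]], twist=[[0,0,0],[0,0,0],[0,0,0]])

```text
clock: 14.5
position: [0.5563, -0.1265, 0.0137]
tool_rot: [3.14, -0.0, -3.124]
force: [-0.7, 9.6, 1.4]
grip_width: -0.0001
finger_force: 5.0
```

Request:
apply_moves(claw=[0.0,0.0,0.0], xyz=[[0,-0.001,0],[0,0,0],[0,0,0]], twist=[[0,0,0],[0,0,0],[0,0,0]])

```text
clock: 14.8
position: [0.5563, -0.1266, 0.0137]
tool_rot: [3.139, -0.0, -3.124]
force: [-0.9, 15.0, 1.9]
grip_width: 0.0
finger_force: 7.2
```

Request:
apply_moves(claw=[0.0,0.0,0.0,0.0,0.0,0.0,0.0,0.0,0.0,0.0,0.0], xyz=[[0,0.006,0],[0,0.006,0],[0,0,-0.02],[0,0,-0.02],[0.021,-0.011,0],[0.021,-0.011,0],[0.021,-0.011,0],[0.02,-0.0105,0],[0,0,0.02],[0,0,0.02],[0,0,0]], twist=[[0,0,0],[0,0,0],[0,0,0],[0,0,0],[0,0,0],[0,0,0],[0,0,0],[0,0,0],[0,0,0],[0,0,0],[0,0,0]])

```text
clock: 15.9
position: [0.4726, -0.1617, 0.0123]
tool_rot: [3.141, -0.003, -3.126]
force: [0.5, 0.4, 0.5]
grip_width: 0.0001
finger_force: 0.0
```

Run:
```python
from seg import *
plan([.490,-.1605,.013],3.158)
```

```text
pos [ 0.4726 -0.1617  0.0123] rot [ 3.1412e+00 -2.7000e-03 -3.1256e+00] F [0.5 0.4 0.5] grip 0.0001 0.0 t 15.9
twist first [ 0.0004 -0.0027 -0.0004]
shift in new tool [-0.0174  0.001  -0.0007] in old tool [-0.0174  0.001  -0.0008]
```

Request:
apply_moves(claw=[0.0,0.0,0.0,0.0,0.0,0.0], xyz=[[-0.005,0,-0.001],[-0.005,0.0005,0],[-0.003,0,0],[-0.002,0,0],[0,0,0],[0,0,0]], twist=[[0,0,0],[0,0,0],[0,0,0],[0,0,0],[0,0,0],[0,0,0]])

```text
clock: 16.5
position: [0.4887, -0.1612, 0.0149]
tool_rot: [-3.142, 0.0, -3.125]
force: [-0.4, -0.0, 1.0]
grip_width: 0.0
finger_force: 0.0
```

Request:
apply_moves(claw=[0.0,0.0,0.0,0.0], xyz=[[-0.001,0,0],[-0.001,0,0],[0,0,0],[0,0,0]], twist=[[0,0,0],[0,0,0],[0,0,0],[0,0,0]])

```text
clock: 16.9
position: [0.4907, -0.1611, 0.0148]
tool_rot: [3.142, -0.0, -3.125]
force: [0.1, -0.2, 0.4]
grip_width: 0.0001
finger_force: 0.0
```

Request:
apply_moves(claw=[0.0,0.0,0.0,0.0], xyz=[[-0.001,0,0],[-0.001,0,0],[0,0,0],[0,0,0]], twist=[[0,0,0],[0,0,0],[0,0,0],[0,0,0]])

```text
clock: 17.3
position: [0.4914, -0.1611, 0.0146]
tool_rot: [3.141, -0.003, -3.126]
force: [-7.2, -0.4, 5.5]
grip_width: -0.0002
finger_force: 3.7
```

Request:
apply_moves(claw=[0.0,0.0,0.0,0.0], xyz=[[-0.001,0,0],[0,0,0],[0,0,0],[0,0,0]], twist=[[0,0,0],[0,0,0],[0,0,0],[0,0,0]])

```text
clock: 17.7
position: [0.4914, -0.1611, 0.0145]
tool_rot: [3.141, -0.005, -3.126]
force: [-12.0, 0.4, 8.0]
grip_width: -0.0002
finger_force: 6.1
```

Request:
apply_moves(claw=[0.0,0.0,0.0,0.0,0.0,0.0,0.0], xyz=[[0.005,0,0],[0.005,0,0],[0,0,-0.03],[0,0,-0.03],[0,0,-0.03],[0,0,0],[0,0,0]], twist=[[0,0,0],[0,0,0],[0,0,0],[0,0,0],[0,0,0],[0,0,0],[0,0,0]])

```text
clock: 18.4
position: [0.484, -0.1614, 0.1052]
tool_rot: [-3.141, 0.002, -3.126]
force: [-0.2, -0.1, -0.4]
grip_width: 0.0
finger_force: 0.0
```

Run:
```python
from seg import *
np.set_printoptions(precision=4,suppress=True)
f=grab('scene'); t=grab('top'); w=grab('wrist')
plan([.5865,-.158,.09],3.158)
for n,g in(('top',t),('scene',f)):
    for r in bot.find_in(n,'plunger_top')[:2]: print(n,r)
a=cv2.resize(f['img'][240:320,330:450],(450,300),interpolation=cv2.INTER_CUBIC)
b=cv2.resize(t['img'][160:260,390:490],(300,300),interpolation=cv2.INTER_CUBIC)
c=cv2.resize(w['img'],(480,300)); 
cv2.imwrite('pics/m6.png',np.vstack([np.hstack([a,b]),np.hstack([c,np.zeros((300,270,3),np.uint8)])])[:,:,::-1])
```

```text
pos [ 0.4833 -0.1611  0.1039] rot [ 3.1413 -0.0012 -3.1254] F [ 0.6 -0.1  0.2] grip 0.0004 0.0 t 18.55
twist first [ 0.0003 -0.0012 -0.0002]
shift in new tool [-0.1032  0.0014  0.0139] in old tool [-0.1033  0.0014  0.0138]
top {'position': [0.5868, -0.1565, 0.0765], 'score': 0.5}
scene {'position': [0.5846, -0.1589, 0.0736], 'score': 0.52}
```

View pics/m6.png

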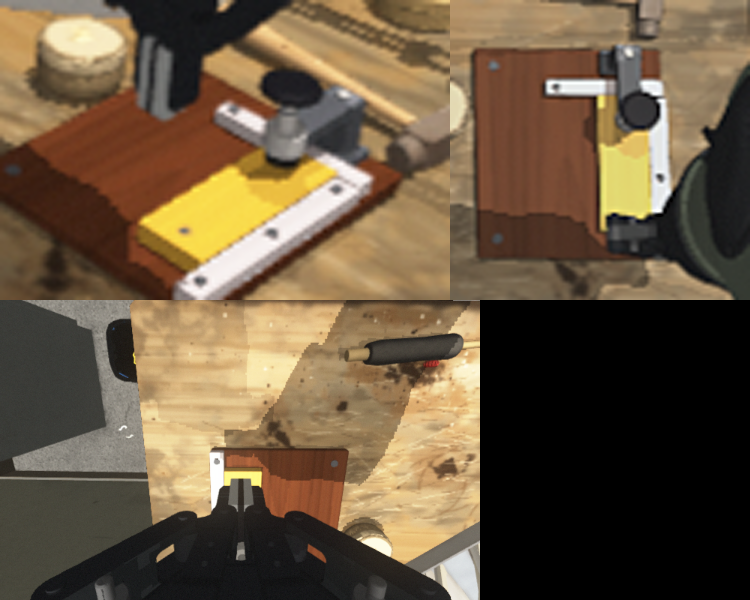

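Run:
```python
from seg import *
np.set_printoptions(precision=4,suppress=True)
t=grab('top'); hsv=cv2.cvtColor(t['img'],cv2.COLOR_RGB2HSV)
m=cv2.inRange(hsv,(20,100,60),(34,255,255)); k=np.zeros_like(m);k[185:240,430:465]=1;m*=k
b=cv2.inRange(hsv,(0,100,40),(14,255,150)); 
P=[];Q=[]
g=hsv[:,:,0].astype(float)
for v in range(195,231):
    u=np.flatnonzero(m[v]); 
    if len(u)>5: P.append(ray(t,u[0],v+.5,.022)[:2]); 
for v in range(185,240):
    q=np.flatnonzero(b[v,390:430]); Q.append(ray(t,390+q[0],v+.5,.01)[:2])
P=np.array(P);Q=np.array(Q)
for A in(P,Q):
    p=np.polyfit(A[:,0],A[:,1],1); r=A[:,1]-np.polyval(p,A[:,0]); A=A[abs(r)<2*r.std()+1e-6]; p=np.polyfit(A[:,0],A[:,1],1); print(len(A),p[0],r.std(),np.polyval(p,.55))
f=t
```

```text
28 0.01795595022765333 0.0006613430159371268 -0.13902873355394943
54 0.01848894354716861 0.0006218702876781505 -0.04417603805648321
```

Request:
apply_moves(claw=[0.0,0.0,0.0,0.0,0.0,0.0,0.0,0.0,0.0,0.0], xyz=[[-0.02,0,0],[-0.02,0,0],[-0.02,0.001,0],[-0.02,0,0],[-0.02,0,0],[-0.004,0,0],[0,0,0.01],[0,0,0.01],[0,0,0.005],[0,0,0]], twist=[[0,0,0],[0,0,0],[0,0,0],[0,0,0],[0,0,0],[0,0,0],[0,0,0],[0,0,0],[0,0,0],[0,0,0]])

```text
clock: 19.7
position: [0.5867, -0.1585, 0.0787]
tool_rot: [3.141, -0.002, -3.126]
force: [0.3, 0.9, 0.2]
grip_width: -0.0001
finger_force: 0.0
```

Request:
apply_moves(claw=[0.0,0.0,0.0,0.0], xyz=[[0,0,0.002],[0,0,0.002],[0,0,0],[0,0,0]], twist=[[0,0,0],[0,0,0],[0,0,0],[0,0,0]])

```text
clock: 20.1
position: [0.5878, -0.1585, 0.076]
tool_rot: [-3.142, 0.0, -3.125]
force: [0.0, -0.1, -0.0]
grip_width: -0.0003
finger_force: 0.0
```

Request:
apply_moves(claw=[0.0,0.0,0.0,0.0,0.0,0.0], xyz=[[0,0,0.002],[0,0,0.002],[0,0,0.002],[0,0,0.001],[0,0,0],[0,0,0]], twist=[[0,0,0],[0,0,0],[0,0,0],[0,0,0],[0,0,0],[0,0,0]])

```text
clock: 20.7
position: [0.588, -0.1586, 0.0689]
tool_rot: [-3.141, 0.0, -3.125]
force: [1.3, -0.4, 4.2]
grip_width: -0.0002
finger_force: 2.1
```

Request:
apply_moves(claw=[0.0,0.0,0.0,0.0,0.0,0.0], xyz=[[0,0,0.002],[0,0,0.002],[0,0,0.002],[0,0,0],[0,0,0],[0,0,0]], twist=[[0,0,0],[0,0,0],[0,0,0],[0,0,0],[0,0,0],[0,0,0]])

```text
clock: 21.3
position: [0.588, -0.1586, 0.0632]
tool_rot: [-3.141, 0.001, -3.125]
force: [-0.7, 0.2, 10.4]
grip_width: 0.0002
finger_force: 5.3
```

Run:
```python
from seg import *
f=grab('scene'); s=bot.observe(); print(s['position'],s['force'],s['clock'])
cv2.imwrite('pics/m7.png',cv2.resize(f['img'][240:315,350:450],(800,600),interpolation=cv2.INTER_CUBIC)[:,:,::-1])
```

```text
[ 0.58800238 -0.15858237  0.06322259] [-0.10590477 -0.36575215 10.14140353] 21.35
```

View pics/m7.png

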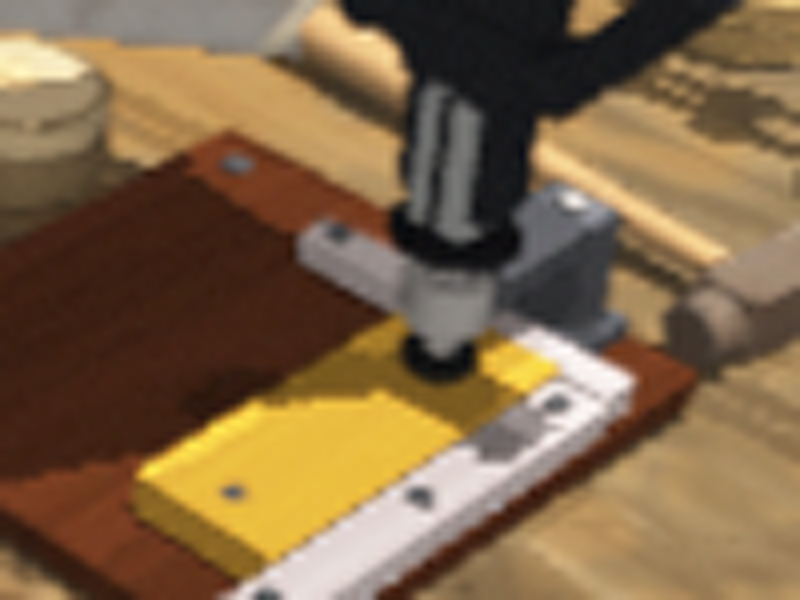

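The plunger is down with its foot on the blank at about (440,360), and the blank is flush against the fence and stop. Force and depth agree with about 12 mm, so I'm handing in.

```bash
python3 -c "
from workcell import bot
print(bot.job_done())"
```

```text
the job is handed in; nothing more can be done
None
```

The blank is seated flush in the jig corner, and I handed the job in at about 21 s with the plunger held about 12 mm down on it (about 10 N measured); the verdict was not reported back.

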